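Make up two skateboard wheel kits

TASK

Make up two wheel kits from the parts on the mat. In the tray with two compartments put the smaller loose white wheel in the big compartment and the loose ball bearing in the small one; in the tray with three compartments put the larger loose white wheel in the big compartment, the chrome socket in the middle one and the black bushing in the small one at the end. Each part must finish flat on the floor of its compartment, upright as it stands now; do not disturb the plastic pick, and keep off the bowl of bearings and the turntable with its wheel.

Things in the scene. Friction and masses are not known exactly. Their poses are not given: they have to be found in the camera images.
- small_wheel_mid (a point): Smaller of the two loose white urethane wheels, a disc 52 mm in diameter and 32 mm high with a grey and black hub. Stands loose on the mat, axis upright; it is round, so it can be gripped from any side. The point is its centre, half-way up; z is its axis, yaw means nothing. Goes to the big compartment of tray_two.
- bearing_mid (a point): The loose steel ball bearing lying by itself on the mat: a flat ring-like disc 22 mm in diameter and 7 mm high with black shield (no usable hole). Stands loose on the mat, axis upright; it is round, so it can be gripped from any side. The point is its centre, half-way up; z is its axis, yaw means nothing. Goes to the small compartment of tray_two.
- large_wheel_mid (a point): Larger of the two loose white urethane wheels, 62 mm in diameter and 44 mm high with a grey and black hub. Stands loose on the mat, axis upright; it is round, so it can be gripped from any side. The point is its centre, half-way up; z is its axis, yaw means nothing. Goes to the big compartment of tray_three.
- socket_mid (a point): Chrome wrench socket, a plain cylinder 26 mm in diameter and 38 mm high with a dark hole drawn on top. Stands loose on the mat, axis upright; it is round, so it can be gripped from any side. The point is its centre, half-way up; z is its axis, yaw means nothing. Goes to the middle compartment of tray_three.
- bushing_mid (a point): Black urethane truck bushing, a barrel 26 mm in diameter and 18 mm high with a grey centre on top. Stands loose on the mat, axis upright; it is round, so it can be gripped from any side. The point is its centre, half-way up; z is its axis, yaw means nothing. Goes to the end compartment of tray_three.
- tray_two: Fixed shallow plywood tray lying flat, 100 mm wide (y), floor 4 mm thick, all walls and dividers 10 mm high from the underside and 4 mm thick. Compartments lie in a row along its x and are 92 mm long in y. Origin at the centre of the underside, z up. 142 mm long in x, two compartments: the big one is 78 mm long in x, centred at x = -28 mm; the small one is 52 mm long, centred at x = +41 mm (both y = 0).
- tray_three: Fixed shallow plywood tray lying flat, 100 mm wide (y), floor 4 mm thick, all walls and dividers 10 mm high from the underside and 4 mm thick. Compartments lie in a row along its x and are 92 mm long in y. Origin at the centre of the underside, z up. 208 mm long in x, three compartments: the big one is 88 mm long in x, centred at x = -56 mm; the middle one 52 mm long, centred at x = +18 mm; the end one 52 mm long, centred at x = +74 mm (all y = 0).
- pick_mid (a point): Yellow plastic pick lying loose on the mat, 90 mm long along its x, 10 mm thick, with an 18 mm wide butt; the point is its middle. Leave it where it is.
- bowl: Fixed stainless bowl full of bearings, 120 mm across the rim, 42 mm high; origin at the centre of its underside. Not to be touched; its bearings are not for the kits.
- turntable: Fixed turntable, plate 140 mm across at 24 mm height, carrying a third white wheel (56 mm, bolted on, not for the kits) with a nut on top at 70 mm height; origin at the centre of its underside. Not to be touched. General: everything stands on a grey rubber mat 3 mm thick (top at z = 3 mm). A pile of black speed rings and an aluminium lid of nuts, both fixed, up to 44 mm across and 10 mm high, stand on the mat among the loose parts, at least 60 mm (centre) from any of them.
Things that resemble listed ones, but are neither listed nor needed, are in the scene too. What is shaped like the part that bears small_wheel_mid but orange or pink is not meant.

How it is judged:
By the outcome, as a careful person would: the job done as asked, in the order asked, and still so for the second after the job is handed in, with the robot touching nothing.
It also fails if it takes over 112 s, if anything falls off the work surface, if the arm or the gripper's body presses on something with over 40 N, if the wrist force passes 120 N, or if a joint passes its speed limit or range.

ROBOT

A 6-joint arm with a two-finger parallel gripper is mounted at the origin on the work surface. World frame = base frame: x ahead of the robot, y to its left, z up, the work surface at z = 0. Lengths are in mm, angles in degrees, forces in N, time in s.
With the tool pointing down it reaches from about 300 to 850 mm from the base axis. Payload 4.2 kg.
Tool frame: the origin (TCP) lies midway between the tips of the shut fingers; the grasp point (between the pads) lies 19 mm behind it; z points along the fingers, y is the direction in which the jaws open and shut (so a half turn about z gives the same grasp; the last joint's range is limited). The gripper opens to 91 mm and grips with 3 to 60 N. Pads are 32 mm wide; open, the fingers measure 118 mm over their backs; the gripper's body (76 mm by 178 mm) begins 60 mm behind the grasp point.
Start: joints at [-73.339, 18.312, 89.639, -0, 72.044, -1.146], TCP at [175.85, -547.467, 213.976] pointing down, gripper open.
Joint ranges: [-177.97, 177.97], [-48.28, 115.42], [12.27, 149.76], [-77.06, 257.06], [2.81, 150.46], [-146.56, 146.56]. Speed limits (degrees/s): [147.25, 147.25, 180, 180, 180, 180].

INTERFACE

Orientations are given as [roll, pitch, yaw] about the fixed x, y, z axes, in that order (R = Rz(yaw) Ry(pitch) Rx(roll)).
In Python, from workcell import * gives the robot as it stands.
- The arm moves only by the tool arm_command, never from a script. Its argument "deltas" is text: rows parted by semicolons, each of 7 numbers parted by spaces: the shift along the tool's x, y, z in mm, then the turn, a rotation vector about the tool's x, y, z in degrees, then the finger opening in mm, from 0 to 91.2. In form: x y z wx wy wz hand; .... A call has 1 to 5 rows; each row shifts and turns the commanded pose from where the row before left it, along the tool's axes as they then stand; what a row does not reach is not made up. A row lasts 1/8 s, in which the tool goes at most 62.5 mm and 10.7 degrees, less where a joint would pass 70% of its speed; a pose out of reach is approached as far as the arm can. A call is refused whole if a number of a shift passes 62.5 or a number of a turn 10.7, either way. A call with a gripper value outside its range is refused whole. The fingers move at their own pace and stop on an object; "force" is the grip in N (left out, the last holds). Time passes only in rows, so rows that do not move let the fingers close. It gives the time, the measured TCP pose, the force and the opening at its end, in the units of the state.
- state(): the state, without advancing time (a new reading comes with each control period).
- grab_frame(name): name is "side" or "top" or "wrist"; returns the picture (480x640x3 uint8, red, green, blue); there is no depth.
- camera_model(name): a dict with "fx", "fy", "cx", "cy" (pixels), "rvec" (rotation vector, rad) and "tvec" (3), from world to camera coordinates, as OpenCV has them; the wrist camera has in their place "mount" (4x4, takes a point from camera to tool coordinates, whose origin is the TCP and whose axes are the flange's). Camera axes: x right, y down, z forward; pixel columns grow to the right and rows downward; lengths in mm; the calibration is good to about 2 mm. A picture is of the moment at which its call begins: read the wrist's pose just before it. camera_model takes no time and is no camera call.
- job_done(): hands the job in, once; it reports no verdict.
The state is a dict: "time_s": time; "qpos": joint angles; "qvel": joint speeds; "effort": joint torques, N m; "ee_pos": TCP position; "ee_rot": TCP orientation; "force": force on the tool from outside, world axes, zero at the start; "torque": the same for the moment, N m; "gripper_width": finger opening in mm.
Only numpy, scipy, OpenCV 4.12 (cv2) and the standard library are available. Lean on these libraries where they do the work, as an engineer would, in place of code of your own. Each camera call takes 0.05 s, during which the arm holds its last target. There are 200 camera calls.

## Working session

There is one attempt and no reset: what is moved stays moved. The work goes in short steps, Python scripts to look and compute and a tool call to move; the robot and the scene stay as the last step left them, time stands still between calls to the robot, and variables do not carry over. Pictures are saved under pics/ and viewed, about 12 in all and at most 16, crops included, and the job is handed in when it is done.

Besides the shell and the picture viewer there is one more tool, called after "Call:" by a JSON object that holds its "api" and its "payload". arm_command: Moves the arm, as the interface text tells. Its arguments: {"type":"object","properties":{"deltas":{"type":"string"},"force":{"type":"number"}},"required":["deltas"]}

```bash
mkdir -p pics
cat > h.py <<'E'
from workcell import *
import numpy as np, cv2
def shot(n,f,crop=None,s=1):
    im=np.ascontiguousarray(grab_frame(n)[:,:,::-1]); cv2.imwrite('pics/full_'+f,im)
    if crop: x,y,w,h=crop; im=im[y:y+h,x:x+w]
    if s!=1: im=cv2.resize(im,None,fx=s,fy=s,interpolation=cv2.INTER_CUBIC)
    cv2.imwrite('pics/'+f,im)
def cam(n):
    c=camera_model(n); K=np.array([[c['fx'],0,c['cx']],[0,c['fy'],c['cy']],[0,0,1.]])
    return K,cv2.Rodrigues(np.array(c['rvec'],float))[0],np.array(c['tvec'],float).ravel()
def px2w(n,u,v,z):
    K,R,t=cam(n); d=R.T@np.linalg.inv(K)@[u,v,1]; o=-R.T@t
    return o+d*(z-o[2])/d[2]
def w2px(n,p):
    K,R,t=cam(n); q=K@(R@np.array(p,float)+t); return q[:2]/q[2]
E
python3 - <<'E'
from h import *
shot('top','top1.png',s=1.25); shot('side','side1.png',s=1.25)
for n in('top','side'):
    K,R,t=cam(n); print(n,K[0,0],K[1,1],K[0,2],K[1,2],(-R.T@t).round(),R.round(2).tolist())
s=state();print(s['ee_pos'],s['ee_rot'],s['time_s'],s['gripper_width']); print(camera_model('wrist'))
E
```

```text
top 560.4360280760468 560.4360280760468 317.60979783695075 238.55196395645558 [ 453.   -9. 1240.] [[0.0, -1.0, -0.02], [-0.99, -0.0, -0.14], [0.14, 0.02, -0.99]]
side 603.6232948878164 603.6232948878164 327.8037092568329 236.4948991286548 [112. 652. 731.] [[-0.81, -0.59, 0.01], [-0.39, 0.52, -0.76], [0.44, -0.62, -0.65]]
[ 175.72122309 -547.00185587  213.19501442] [-1.79906640e+02 -7.12709814e-04  1.78090352e+01] 0.1 91.179477583319
{'fx': 359.5817167606848, 'fy': 359.5817167606848, 'cx': 320.20998021256287, 'cy': 240.49290334671758, 'mount': array([[-3.90335426e-04, -9.60543372e-01, -2.78129965e-01,
         7.84489630e+01],
       [ 9.99999915e-01, -4.11340826e-04,  1.71693507e-05,
         3.45200059e-01],
       [-1.30898115e-04, -2.78129935e-01,  9.60543452e-01,
        -1.71349595e+02],
       [ 0.00000000e+00,  0.00000000e+00,  0.00000000e+00,
         1.00000000e+00]])}
```

View pics/top1.png

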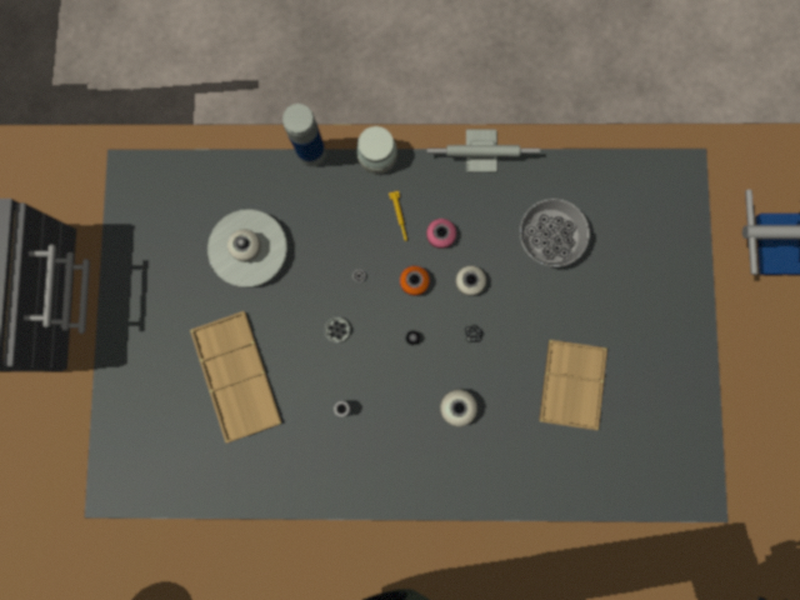

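View pics/side1.png

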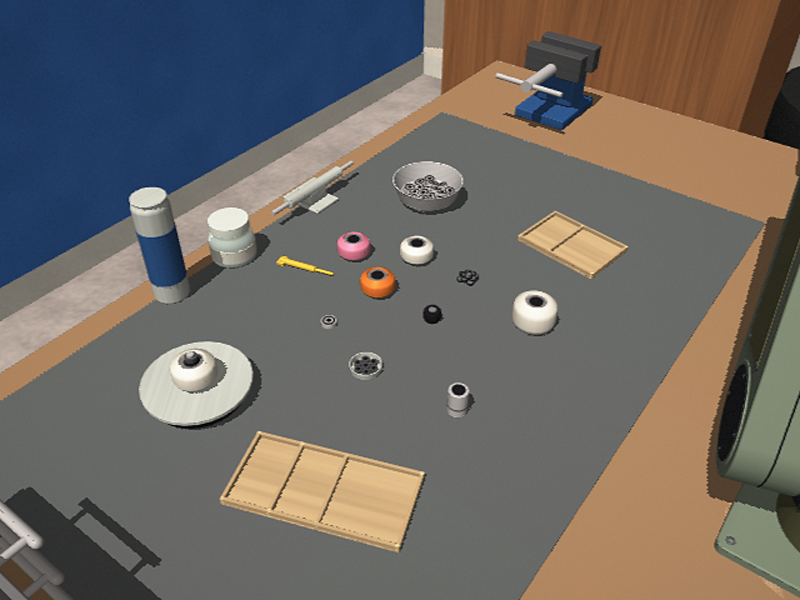

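The top view shows the small wheel at about (471,280), bearing (359,275), large wheel (459,408), socket (342,408) and bushing (413,338). Tray_three is at lower left and tray_two at lower right. The side view agrees, and the orange and pink wheels are decoys. Next come closer crops.

Run:
```python
from h import *
im=cv2.imread('pics/full_top1.png')
def c(x,y,w,h,s): return cv2.resize(im[y:y+h,x:x+w],None,fx=s,fy=s,interpolation=cv2.INTER_CUBIC)
cv2.imwrite('pics/parts.png',c(260,205,140,140,4.25))
cv2.imwrite('pics/trays.png',np.hstack([c(145,240,90,120,4),c(420,260,75,120,4)]))
# rough
for n,u,v,z in [('small',471,280,35),('bearing',359,275,10),('large',459,408,47),('socket',342,408,41),('bush',413,338,21)]:
    print(n,px2w('top',u/1.25,v/1.25,z).round(1))
for n,u,v,z in [('small',416,243,35),('bearing',328,319,10),('large',536,299,47),('socket',458,388,41),('bush',432,308,21)]:
    print(n,px2w('side',u/1.25,v/1.25,z).round(1))
for n,P in [('three',[(191,328),(243,313),(282,424),(226,441)]),('two',[(550,340),(607,347),(599,430),(541,422)])]:
    print(n,[px2w('top',u/1.25,v/1.25,13).round(1)[:2] for u,v in P])
```

```text
small [ 650.2 -117.7   35. ]
bearing [663.2  79.1  10. ]
large [430.4 -94.1  47. ]
socket [429.6 103.3  41. ]
bush [550.1 -17.   21. ]
small [ 649.4 -112.1   35. ]
bearing [663.1  80.6  10. ]
large [431.3 -94.   47. ]
socket [429.4 104.6  41. ]
bush [552.1 -16.5  21. ]
three [array([567.5, 374.8]), array([594.3, 283.5]), array([401.3, 209.4]), array([372. , 305.5])]
two [array([ 547.8, -256.4]), array([ 535.8, -355. ]), array([ 393.4, -336.1]), array([ 406.5, -237.3])]
```

View pics/parts.png

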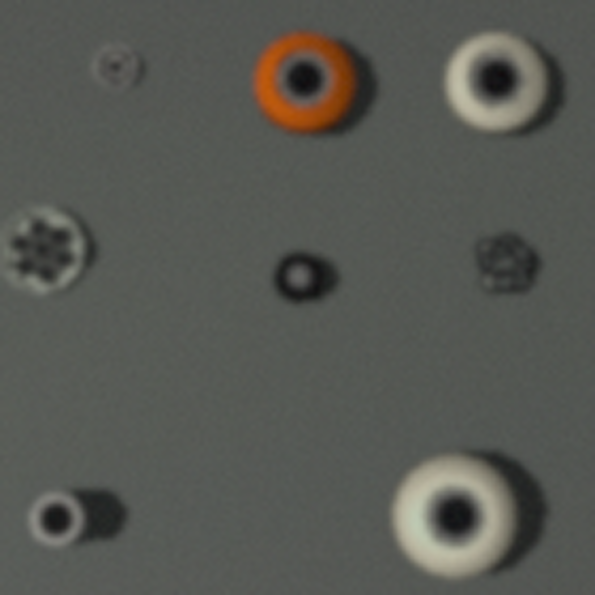

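View pics/trays.png

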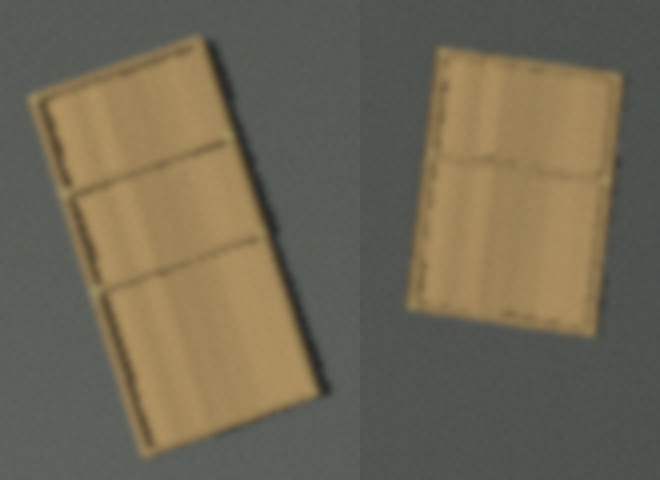

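The crops put the hubs at small (497,78) and large (456,517), with the bearing at (118,67), socket (57,519) and bushing (299,277). In both trays the big compartment is at the robot's end. I read four corners on each tray.

Run:
```python
from h import *
f=lambda u,v,ox,oy,s:((u+.5)/s-.5+ox,(v+.5)/s-.5+oy)
for n,u,v,z in [('small',497,79,35),('bearing',118,67,10),('large',456,516,47),('socket',57,519,41),('bush',299,277,21)]:
    print(n,px2w('top',*f(u,v,260,205,4.25),z).round(1))
# (local corners) TL,TR,BR,BL in image = (+x,+y),(+x,-y),(-x,-y),(-x,+y)
for n,L,P,ox,oy,C in [('three',208,[(30,95),(203,37),(322,393),(146,457)],145,240,{'big':-56,'mid':18,'end':74}),('two',142,[(77,48),(262,73),(236,335),(49,309)],420,260,{'big':-28,'small':41})]:
    W=np.array([px2w('top',*f(u,v,ox,oy,4),13)[:2] for u,v in P])
    c=W.mean(0); ex=(W[0]+W[1]-W[2]-W[3])/2; ey=(W[0]-W[1]+W[3]-W[2])/2
    a=np.arctan2(ex[1],ex[0]); b=np.arctan2(-ey[0],ey[1])
    print(n,c.round(1),np.degrees([a,b]).round(1),np.hypot(*ex),np.hypot(*ey))
    th=(a*L+b*100)/(L+100)
    for k,x in C.items(): print('  ',k,(c+x*np.array([np.cos(th),np.sin(th)])).round(1))
```

```text
small [ 652.  -117.2   35. ]
bearing [662.3  78.7  10. ]
large [431.2 -93.5  47. ]
socket [428.8 104.5  41. ]
bush [551.4 -16.1  21. ]
three [484.2 293.2] [20.1 19.5] 207.28465829339632 100.20090237854774
   big [431.6 274.2]
   mid [501.2 299.3]
   end [553.8 318.4]
two [ 471.6 -294.5] [-7.6 -7.6] 141.77695124795164 100.73365233382597
   big [ 443.9 -290.8]
   small [ 512.3 -300. ]
```

```bash
cat >> h.py <<'E'
from scipy.spatial.transform import Rotation as Ro
import sys
def plan(x,y,z,yaw,hand,n,mod=True):
    """rows (rounded) that carry the tool to x,y,z with tool down at yaw"""
    s=state(); p=np.array(s['ee_pos'],float); R=Ro.from_euler('xyz',s['ee_rot'],degrees=True)
    T=Ro.from_euler('xyz',[180,0,yaw],degrees=True); g=np.array([x,y,z],float)
    rv=(R.inv()*T).as_rotvec(degrees=True); out=[]
    for i in range(n):
        d=R.inv().apply((g-p)/(n-i)).round(1); w=(R.inv()*T).as_rotvec(degrees=True)/(n-i); w=w.round(1)
        p=p+R.apply(d); R=R*Ro.from_rotvec(w,degrees=True)
        out.append(' '.join('%g'%(v+0) for v in [*d,*w,hand]))
    for i in range(0,n,5): print('; '.join(out[i:i+5]))
def st():
    s=state(); print('t',round(s['time_s'],2),'p',np.round(s['ee_pos'],1),'r',np.round(s['ee_rot'],1),'F',np.round(s['force'],1),'w',round(s['gripper_width'],1))
def wcam():
    s=state(); m=camera_model('wrist'); T=np.eye(4); T[:3,:3]=Ro.from_euler('xyz',s['ee_rot'],degrees=True).as_matrix(); T[:3,3]=s['ee_pos']
    T=T@m['mount']; K=np.array([[m['fx'],0,m['cx']],[0,m['fy'],m['cy']],[0,0,1.]]); return K,T
def wr2w(u,v,z,KT=None):
    K,T=KT or wcam(); d=T[:3,:3]@np.linalg.inv(K)@[u,v,1]; o=T[:3,3]; return (o+d*(z-o[2])/d[2]).round(1)
E
python3 -c "
from h import *
plan(652,-117,140,-7.6,70,15)"
```

```text
39 -17.6 4.9 0 0 1.7 70; 38.5 -18.7 4.9 0 0 1.7 70; 37.9 -19.9 4.9 0 0 1.7 70; 37.3 -21 4.9 0 0 1.7 70; 36.6 -22.1 4.9 0 0 1.7 70
36 -23.1 4.9 0 0 1.7 70; 35.3 -24.2 4.9 0 0 1.7 70; 34.5 -25.2 4.9 0 0 1.7 70; 33.8 -26.2 4.9 0 0 1.7 70; 33 -27.2 4.9 0 0 1.7 70
32.1 -28.2 4.9 0 0 1.7 70; 31.3 -29.2 4.9 0 0 1.7 70; 30.4 -30.1 4.9 0 0 1.7 70; 29.5 -30.9 5 0 0 1.7 70; 28.6 -31.8 4.9 -0.1 0 1.6 70
```

Call:
{"api": "arm_command", "payload": {"deltas": "39 -17.6 4.9 0 0 1.7 70; 38.5 -18.7 4.9 0 0 1.7 70; 38 -20 4.9 0 0 1.7 70; 37.3 -21 4.9 0 0 1.7 70; 36.6 -22.1 4.9 0 0 1.7 70"}}

```text
time_s: 0.72
ee_pos: [335.4, -402.7, 189.0]
ee_rot: [-180.0, 0.0, 9.2]
force: [0.3, -0.2, 0.5]
gripper_width: 69.8
```

Call:
{"api": "arm_command", "payload": {"deltas": "36 -23 4.9 0 0 1.7 70; 35.3 -24.2 4.9 0 0 1.7 70; 34.5 -25.2 4.9 0 0 1.7 70; 33.8 -26.2 4.9 0 0 1.7 70; 33 -27.2 4.9 0 0 1.7 70"}}

```text
time_s: 1.35
ee_pos: [494.3, -259.7, 164.4]
ee_rot: [-180.0, 0.0, 0.8]
force: [0.7, -0.3, 0.5]
gripper_width: 69.7
```

Call:
{"api": "arm_command", "payload": {"deltas": "32 -28.2 4.9 0 0 1.7 70; 31.3 -29.2 4.9 0 0 1.7 70; 30.4 -30 4.9 0 0 1.7 70; 29.5 -31 5 0 0 1.7 70; 28.6 -31.8 4.9 0 0 1.6 70"}}

```text
time_s: 1.98
ee_pos: [652.8, -116.5, 139.6]
ee_rot: [180.0, 0.1, -7.6]
force: [-0.1, -0.4, -0.3]
gripper_width: 70.0
```

```bash
python3 -c "
from h import *
st(); KT=wcam(); shot('wrist','w1.png')
st(); K,T=KT
Ti=np.linalg.inv(T)
for p in [(652,-117,35),(652,-117,3)]:
    q=K@(Ti@[*p,1])[:3]; print(q[:2]/q[2])"
```

```text
t 1.98 p [ 652.8 -116.5  139.6] r [ 1.8e+02  1.0e-01 -7.6e+00] F [-0.1 -0.4 -0.3] w 70.0
t 2.02 p [ 656.6 -112.5  138.6] r [-1.798e+02 -1.000e-01 -7.500e+00] F [ 4.   1.5 -0.2] w 69.8
[320.33064682 239.75381374]
[320.31441737 229.72108791]
```

View pics/w1.png

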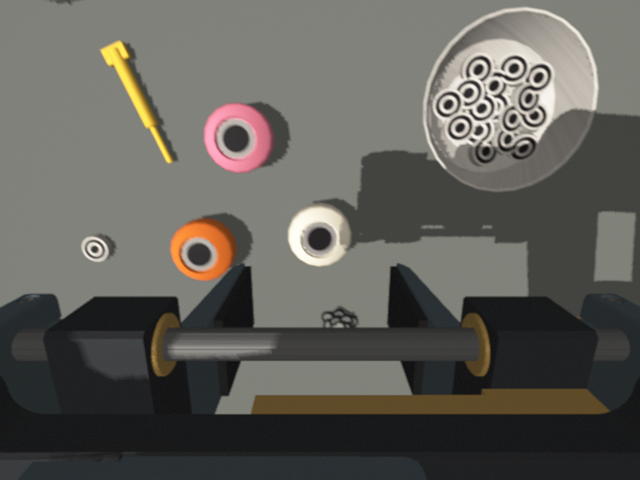

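The hub is at pixel (319.5,238), against a predicted (320.3,239.7), so the position is good to about 1 mm. I can descend.

```bash
python3 -c "
from h import *
st();s=state();K,T=wcam()
plan(652.8,-116.3,11,-7.6,70,8)"
```

```text
t 2.02 p [ 656.6 -112.5  138.6] r [-1.798e+02 -1.000e-01 -7.500e+00] F [ 4.   1.5 -0.2] w 69.8
-0.4 0.6 15.9 0 0 0 70; -0.4 0.6 16 0 0 0 70; -0.5 0.6 15.9 0 0 0 70; -0.4 0.6 16 0 0 0 70; -0.5 0.6 15.9 0 0 0 70
-0.4 0.6 16 -0.1 0 0 70; -0.5 0.5 15.9 0 -0.1 0 70; -0.4 0.5 16 -0.1 0 0.1 70
```

Call:
{"api": "arm_command", "payload": {"deltas": "0 0 15 0 0 0 70; 0 0 25 0 0 0 70; 0 0 25 0 0 0 70; 0 0 15 0 0 0 70; 0 0 0 0 0 0 70"}}

```text
time_s: 2.65
ee_pos: [650.6, -118.2, 58.9]
ee_rot: [180.0, 0.2, -7.6]
force: [0.4, -0.4, -0.5]
gripper_width: 69.9
```

Call:
{"api": "arm_command", "payload": {"deltas": "1.9 -2.1 15 0 0 0 70; 0 0 18 0 0 0 70; 0 0 12 0 0 0 70; 0 0 3 0 0 0 70; 0 0 0 0 0 0 70"}}

```text
time_s: 3.28
ee_pos: [654.4, -115.8, 12.2]
ee_rot: [180.0, 0.0, -7.6]
force: [-0.3, 0.8, 0.4]
gripper_width: 70.3
```

Call:
{"api": "arm_command", "payload": {"deltas": "0 0 0 0 0 0 46; 0 0 0 0 0 0 46; 0 0 0 0 0 0 46; 0 0 0 0 0 0 46", "force": 20}}

```text
time_s: 3.78
ee_pos: [654.7, -115.9, 12.9]
ee_rot: [180.0, -0.1, -7.6]
force: [-0.1, 0.1, 2.3]
gripper_width: 51.7
```

```bash
python3 -c "
from h import *
st()
plan(652.8,-116.3,110,-7.6,46,4)"
```

```text
t 3.77 p [ 654.7 -115.9   12.9] r [ 1.8e+02 -1.0e-01 -7.6e+00] F [-0.1  0.1  2.3] w 51.7
-0.4 0.2 -24.3 0 0 0 46; -0.4 0.1 -24.3 0 0 0 46; -0.4 0.2 -24.2 0 0 0 46; -0.5 0.1 -24.3 0 -0.1 0 46
```

Call:
{"api": "arm_command", "payload": {"deltas": "0 0 -10 0 0 0 46; 0 0 -25 0 0 0 46; 0 0 -30 0 0 0 46; 0 0 -15 0 0 0 46; 0 0 0 0 0 0 46"}}

```text
time_s: 4.4
ee_pos: [654.9, -115.9, 93.6]
ee_rot: [180.0, -0.1, -7.6]
force: [0.1, 0.0, -1.9]
gripper_width: 51.5
```

```bash
python3 -c "
from h import *
st()
plan(443.9,-290.8,90,-7.6,46,8)"
```

```text
t 4.4 p [ 654.9 -115.9   93.6] r [ 1.8e+02 -1.0e-01 -7.6e+00] F [ 0.1  0.  -1.9] w 51.5
-23.3 25.2 0.4 0 0 0 46; -23.3 25.2 0.4 0 0 0 46; -23.2 25.1 0.4 0 0 0 46; -23.3 25.2 0.4 0 0 0 46; -23.2 25.1 0.4 0 0 0 46
-23.3 25.2 0.4 0 0 0 46; -23.2 25.1 0.4 0 -0.1 0 46; -23.3 25.2 0.4 0 0 0 46
```

Call:
{"api": "arm_command", "payload": {"deltas": "-15 16 0 0 0 0 46; -23.3 25.2 0 0 0 0 46; -27 30 0 0 0 0 46; -27 30 0 0 0 0 46; -27 30 0 0 0 0 46"}}

```text
time_s: 5.03
ee_pos: [515.4, -230.9, 90.9]
ee_rot: [-180.0, 0.2, -7.6]
force: [-0.4, 0.1, -0.7]
gripper_width: 51.5
```

Call:
{"api": "arm_command", "payload": {"deltas": "-27 29 0 0 0 0 46; -23 24 0 0 0 0 46; -16.8 17 0 0 0 0 46; 0 0 0 0 0 0 46; 0 0 0 0 0 0 46"}}

```text
time_s: 5.65
ee_pos: [442.7, -290.4, 91.8]
ee_rot: [-180.0, 0.1, -7.6]
force: [0.0, -0.2, -0.1]
gripper_width: 51.3
```

```bash
python3 -c "
from h import *
st(); KT=wcam(); shot('wrist','w2.png')
K,T=KT;Ti=np.linalg.inv(T)
th=np.radians(-7.6)
for l in [(-71,50),(-71,-50),(71,50),(71,-50),(13,46),(13,-46)]:
    p=np.array([471.6,-294.5])+[l[0]*np.cos(th)-l[1]*np.sin(th),l[0]*np.sin(th)+l[1]*np.cos(th)]
    q=K@(Ti@[*p,13,1])[:3]; print(l,(q[:2]/q[2]).round(1))
plan(443.9,-290.8,17,-7.6,46,5)"
```

```text
t 5.65 p [ 442.7 -290.4   91.8] r [-1.8e+02  1.0e-01 -7.6e+00] F [ 0.  -0.2 -0.1] w 51.3
(-71, 50) [254.4 301. ]
(-71, -50) [385.8 300.9]
(71, 50) [243.1 101.9]
(71, -50) [396.7 101.7]
(13, 46) [253.9 190.8]
(13, -46) [386.  190.7]
0.2 0.1 15 0 0 0 46; 0.2 0.1 15 0 0 0 46; 0.1 0.1 15 0 0 0 46; 0.2 0.1 15 0 0 0 46; 0.1 0.1 14.9 0 0 0 46
```

View pics/w2.png

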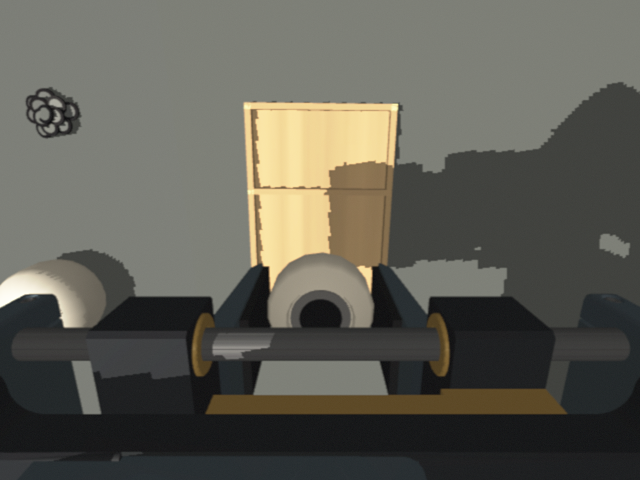

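The tray corners are at (245,103) and (398,104), against predicted (243,102) and (397,102). That is about 1 mm of error, so I can lower the wheel.

Call:
{"api": "arm_command", "payload": {"deltas": "1 0 20 0 0 0 46; 0 0 25 0 0 0 46; 0 0 17 0 0 0 46; 0 0 9 0 0 0 46; 0 0 0 0 0 0 46"}}

```text
time_s: 6.32
ee_pos: [444.4, -290.3, 20.9]
ee_rot: [-180.0, 0.1, -7.5]
force: [-0.9, -0.1, -1.4]
gripper_width: 52.0
```

Call:
{"api": "arm_command", "payload": {"deltas": "0 0 3 0 0 0 46; 0 0 1 0 0 0 46; 0 0 0 0 0 0 46"}}

```text
time_s: 6.7
ee_pos: [444.4, -290.9, 17.6]
ee_rot: [180.0, -0.0, -7.6]
force: [-0.3, -0.1, -0.9]
gripper_width: 52.0
```

Call:
{"api": "arm_command", "payload": {"deltas": "0 0 0 0 0 0 58; 0 0 0 0 0 0 58; 0 0 0 0 0 0 60; 0 0 -15 0 0 0 60; 0 0 -25 0 0 0 60"}}

```text
time_s: 7.32
ee_pos: [443.9, -290.5, 58.0]
ee_rot: [-180.0, 0.1, -7.6]
force: [-0.3, -0.3, -0.5]
gripper_width: 59.9
```

```bash
python3 -c "
from h import *
st()
b=wr2w  # bearing from w1 (pose before the shot: 652.8 -116.5 139.6 yaw -7.6)
m=camera_model('wrist');T=np.eye(4);T[:3,:3]=Ro.from_euler('xyz',[180,.1,-7.6],degrees=True).as_matrix();T[:3,3]=[652.8,-116.5,139.6];T=T@m['mount']
K=np.array([[m['fx'],0,m['cx']],[0,m['fy'],m['cy']],[0,0,1.]])
print(wr2w(96,249,10,(K,T)), wr2w(319.5,238,35,(K,T)))
plan(444,-290,100,-7.6,60,3)
plan(662.5,79,130,-7.6,40,13)"
```

```text
t 7.33 p [ 443.9 -290.5   58. ] r [-1.8e+02  1.0e-01 -7.6e+00] F [-0.3 -0.3 -0.5] w 59.9
[662.5  80.2  10. ] [ 653.4 -116.5   35. ]
0 -0.2 -14 0 0 0 60; 0 -0.2 -14 0 0 0 60; 0 -0.2 -14 0 0.1 0 60
12.9 -30.4 -5.5 0 0 0 40; 12.9 -30.4 -5.5 0 0 0 40; 12.9 -30.4 -5.5 0 0 0 40; 12.9 -30.4 -5.5 0 0 0 40; 12.9 -30.4 -5.6 0 0 0 40
12.9 -30.4 -5.5 0 0 0 40; 12.9 -30.4 -5.6 0 0 0 40; 12.9 -30.4 -5.5 0 0 0 40; 12.9 -30.4 -5.6 0 0 0 40; 12.9 -30.4 -5.5 0 0 0 40
12.9 -30.4 -5.6 0 0 0 40; 12.9 -30.4 -5.5 0 0 0 40; 13 -30.4 -5.6 0 0.1 0 40
```

Call:
{"api": "arm_command", "payload": {"deltas": "0 0 -20 0 0 0 60; 10 -22 -15 0 0 0 40; 16 -38 -15 0 0 0 40; 16 -38 -10 0 0 0 40; 16 -38 -10 0 0 0 40"}}

```text
time_s: 7.95
ee_pos: [520.5, -162.6, 129.0]
ee_rot: [180.0, -0.1, -7.6]
force: [0.1, 0.5, -0.7]
gripper_width: 39.7
```

Call:
{"api": "arm_command", "payload": {"deltas": "16 -38 0 0 0 0 40; 16 -38 0 0 0 0 40; 16 -38 0 0 0 0 40; 16 -38 0 0 0 0 40; 16 -38 0 0 0 0 40"}}

```text
time_s: 8.57
ee_pos: [624.9, 15.4, 128.6]
ee_rot: [180.0, -0.1, -7.6]
force: [0.1, 0.1, 0.2]
gripper_width: 39.8
```

Call:
{"api": "arm_command", "payload": {"deltas": "14 -32 0 0 0 0 40; 10 -24 0 0 0 0 40; 6 -13 0 0 0 0 40; 0 0 0 0 0 0 40; 0 0 0 0 0 0 40"}}

```text
time_s: 9.2
ee_pos: [662.5, 77.7, 127.6]
ee_rot: [180.0, 0.0, -7.6]
force: [-0.7, -0.5, 0.6]
gripper_width: 40.1
```

```bash
python3 -c "
from h import *
st(); plan(662.5,79.5,60,-7.6,40,4)"
```

```text
t 9.2 p [662.5  77.7 127.6] r [180.    0.   -7.6] F [-0.7 -0.5  0.6] w 40.1
0 -0.5 16.9 0 0 0 40; -0.1 -0.5 16.9 0 0 0 40; 0 -0.4 16.9 0 0 0 40; -0.1 -0.5 16.9 0 0 0 40
```

Call:
{"api": "arm_command", "payload": {"deltas": "0 -1.8 20 0 0 0 40; 0 0 28 0 0 0 40; 0 0 28 0 0 0 40; 0 0 16 0 0 0 40; 0 0 0 0 0 0 40"}}

```text
time_s: 9.82
ee_pos: [662.3, 79.6, 34.4]
ee_rot: [180.0, 0.1, -7.6]
force: [1.0, 0.4, 0.6]
gripper_width: 40.2
```

```bash
python3 -c "
from h import *
st(); KT=wcam(); shot('wrist','w3.png',crop=(200,150,240,200),s=3)
K,T=KT;q=K@(np.linalg.inv(T)@[662.5,79.5,10,1])[:3]; print(q[:2]/q[2],(q[:2]/q[2]-[200,150]+.5)*3-.5)"
```

```text
t 9.82 p [662.3  79.6  34.4] r [ 1.8e+02  1.0e-01 -7.6e+00] F [1.  0.4 0.6] w 40.2
[319.60286129 276.21373756] [359.80858388 379.64121268]
```

View pics/w3.png

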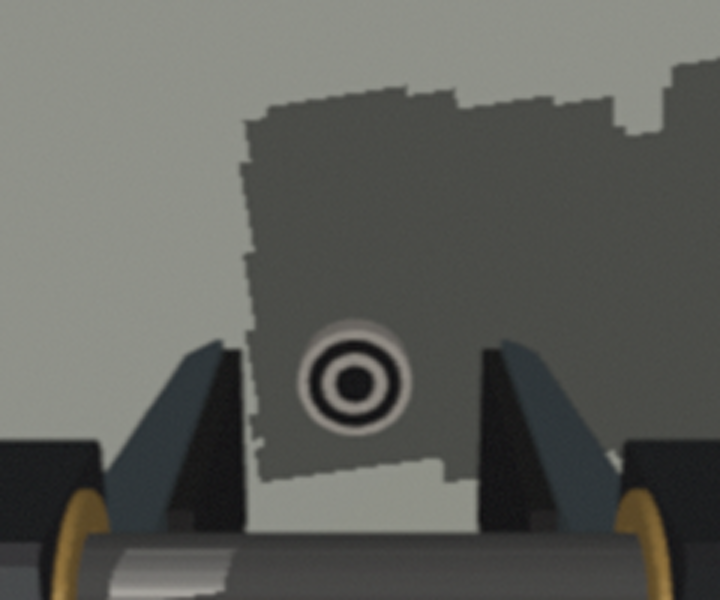

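The bearing is centred at (355,383), against a predicted (360,380). That is about 1 mm, well inside the 40 mm opening.

Call:
{"api": "arm_command", "payload": {"deltas": "0 -1 15 0 0 0 40; 0 0 10 0 0 0 40; 0 0 4 0 0 0 40; 0 0 0 0 0 0 40; 0 0 0 0 0 0 40"}}

```text
time_s: 10.5
ee_pos: [663.7, 81.4, 6.6]
ee_rot: [-180.0, -0.0, -7.6]
force: [-0.2, 0.3, 0.2]
gripper_width: 40.3
```

```bash
python3 -c "
from h import *
st();print([state()['ee_pos'][2].round(2) for _ in range(3)])"
```

```text
t 10.5 p [663.7  81.4   6.6] r [-180.    -0.    -7.6] F [-0.2  0.3  0.2] w 40.3
[np.float64(6.63), np.float64(6.63), np.float64(6.63)]
```

Go 1.5 mm lower and close.

Call:
{"api": "arm_command", "payload": {"deltas": "0 0 1.5 0 0 0 40; 0 0 0 0 0 0 40; 0 0 0 0 0 0 18; 0 0 0 0 0 0 18; 0 0 0 0 0 0 18", "force": 15}}

```text
time_s: 11.12
ee_pos: [663.4, 81.3, 4.9]
ee_rot: [180.0, -0.0, -7.6]
force: [-0.1, -0.3, -0.6]
gripper_width: 21.2
```

Call:
{"api": "arm_command", "payload": {"deltas": "0 0 0 0 0 0 18; 0 0 0 0 0 0 18"}}

```text
time_s: 11.38
ee_pos: [663.4, 81.3, 4.9]
ee_rot: [180.0, -0.0, -7.6]
force: [0.4, 0.1, 0.1]
gripper_width: 20.7
```

Call:
{"api": "arm_command", "payload": {"deltas": "0 0 -5 0 0 0 18; 0 0 -20 0 0 0 18; 0 0 -30 0 0 0 18; 0 0 -25 0 0 0 18; 0 0 0 0 0 0 18"}}

```text
time_s: 12.0
ee_pos: [664.9, 81.5, 87.3]
ee_rot: [-179.9, -0.3, -7.6]
force: [0.4, 0.4, -0.6]
gripper_width: 20.9
```

```bash
python3 -c "
from h import *
st()
plan(512.3,-300,85,-7.6,18,12)"
```

```text
t 12.0 p [664.9  81.5  87.3] r [-179.9   -0.3   -7.6] F [ 0.4  0.4 -0.6] w 20.9
-8.4 33.2 0.1 0 0 0 18; -8.4 33.2 0.1 0 0 0 18; -8.4 33.2 0.1 0 0 0 18; -8.4 33.2 0.1 0 0 0 18; -8.4 33.2 0.1 0 0 0 18
-8.4 33.2 0.1 0 0 0 18; -8.4 33.2 0.1 0 0 0 18; -8.4 33.2 0.1 0 -0.1 0 18; -8.4 33.2 0.2 0 0 0 18; -8.4 33.2 0.1 0 -0.1 0 18
-8.5 33.2 0.2 0 0 0 18; -8.4 33.2 0.1 -0.1 -0.1 0 18
```

Call:
{"api": "arm_command", "payload": {"deltas": "-5 20 0 0 0 0 18; -8.4 33 0 0 0 0 18; -10 38 0 0 0 0 18; -10 38 0 0 0 0 18; -10 38 0 0 0 0 18"}}

```text
time_s: 12.62
ee_pos: [595.8, -80.5, 83.1]
ee_rot: [180.0, 0.2, -7.6]
force: [-0.2, -0.1, 0.1]
gripper_width: 21.4
```

Call:
{"api": "arm_command", "payload": {"deltas": "-10 38 0 0 0 0 18; -10 38 0 0 0 0 18; -10 38 0 0 0 0 18; -10 38 0 0 0 0 18; -9 38 0 0 0 0 18"}}

```text
time_s: 13.25
ee_pos: [521.8, -261.7, 83.2]
ee_rot: [-180.0, 0.2, -7.6]
force: [1.3, 1.0, -0.8]
gripper_width: 20.6
```

Call:
{"api": "arm_command", "payload": {"deltas": "-6 26 0 0 0 0 18; -3 14 0 0 0 0 18; 0 0 0 0 0 0 18; 0 0 20 0 0 0 18; 0 0 20 0 0 0 18"}}

```text
time_s: 13.88
ee_pos: [510.6, -297.7, 44.3]
ee_rot: [-180.0, -0.0, -7.5]
force: [-0.2, -0.9, -0.5]
gripper_width: 20.8
```

Call:
{"api": "arm_command", "payload": {"deltas": "0 0 0 0 0 0 18; 0 0 0 0 0 0 18"}}

```text
time_s: 14.12
ee_pos: [511.0, -298.4, 45.4]
ee_rot: [180.0, -0.0, -7.5]
force: [-1.2, 0.4, 0.3]
gripper_width: 20.8
```

```bash
python3 -c "
from h import *
st()
plan(512.3,-300,10,-7.6,18,1)
shot('wrist','w4.png',crop=(160,90,320,280),s=2)"
```

```text
t 14.12 p [ 511.  -298.4   45.4] r [180.   -0.   -7.5] F [-1.2  0.4  0.3] w 20.8
1.5 1.4 35.4 0 0 0.1 18
```

View pics/w4.png

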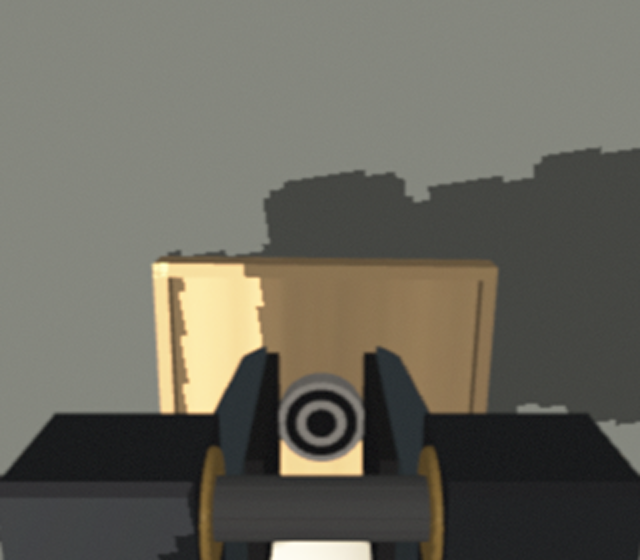

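The bearing is held level between the pads, centred over the small compartment.

Call:
{"api": "arm_command", "payload": {"deltas": "1 1 15 0 0 0 18; 0 0 12 0 0 0 18; 0 0 6 0 0 0 18; 0 0 1 0 0 0 18; 0 0 0 0 0 0 18"}}

```text
time_s: 14.8
ee_pos: [511.3, -300.0, 10.9]
ee_rot: [180.0, -0.0, -7.6]
force: [-0.0, 1.2, 0.3]
gripper_width: 20.4
```

Call:
{"api": "arm_command", "payload": {"deltas": "0 0 0 0 0 0 18"}}

```text
time_s: 14.92
ee_pos: [511.5, -300.1, 11.2]
ee_rot: [180.0, -0.0, -7.6]
force: [0.7, -0.7, 0.3]
gripper_width: 21.0
```

Call:
{"api": "arm_command", "payload": {"deltas": "0 0 1.7 0 0 0 18; 0 0 0 0 0 0 18; 0 0 0 0 0 0 28; 0 0 0 0 0 0 34; 0 0 0 0 0 0 34"}}

```text
time_s: 15.55
ee_pos: [511.3, -299.9, 9.2]
ee_rot: [180.0, -0.0, -7.6]
force: [-0.3, 0.5, 0.9]
gripper_width: 34.0
```

Call:
{"api": "arm_command", "payload": {"deltas": "0 0 -8 0 0 0 34; 0 0 -25 0 0 0 34; 0 0 -30 0 0 0 34; 0 0 -25 0 0 0 34; 0 0 0 0 0 0 34"}}

```text
time_s: 16.18
ee_pos: [512.6, -300.7, 99.6]
ee_rot: [179.9, -0.3, -7.6]
force: [-0.8, -0.0, -0.3]
gripper_width: 34.4
```

```bash
python3 -c "
from h import *
st()
shot('wrist','w5.png',crop=(160,140,320,240),s=2)
plan(431.3,-93.8,125,20,80,8)"
```

```text
t 16.18 p [ 512.6 -300.7   99.6] r [179.9  -0.3  -7.6] F [-0.8 -0.  -0.3] w 34.4
-13.3 -24.2 -3.4 0 0 -3.4 80; -11.9 -25 -3.4 0 0 -3.5 80; -10.3 -25.7 -3.4 0 0 -3.4 80; -8.8 -26.2 -3.4 0 0 -3.5 80; -7.2 -26.7 -3.5 0 0 -3.4 80
-5.6 -27.1 -3.4 0 0 -3.5 80; -3.9 -27.4 -3.5 0 0 -3.4 80; -2.3 -27.6 -3.4 0.1 -0.1 -3.5 80
```

View pics/w5.png

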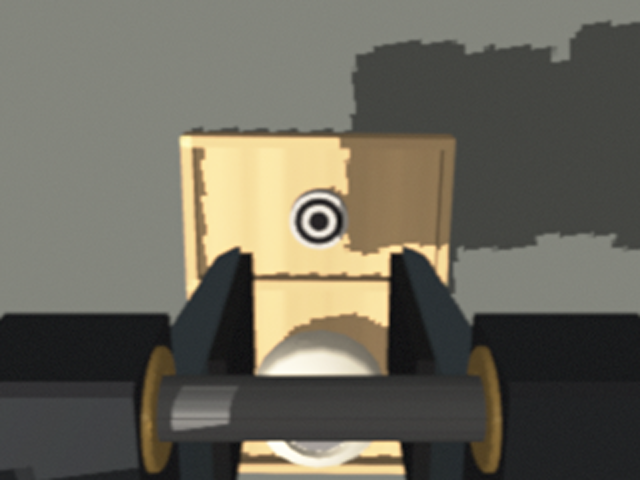

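The bearing lies flat in the small compartment at (319,218), and the small wheel is flat in the big one. Next is the large wheel.

Call:
{"api": "arm_command", "payload": {"deltas": "-13.3 -24.2 -3.4 0 0 -3.4 80; -12 -25 -3.4 0 0 -3.5 80; -10.3 -25.7 -3.4 0 0 -3.4 80; -8.8 -26.2 -3.4 0 0 -3.5 80; -7.2 -26.7 -3.5 0 0 -3.4 80"}}

```text
time_s: 16.85
ee_pos: [459.7, -169.8, 112.9]
ee_rot: [-179.9, 0.1, 9.7]
force: [-0.2, -0.1, 0.1]
gripper_width: 79.1
```

Call:
{"api": "arm_command", "payload": {"deltas": "-5.6 -27 -3.4 0 0 -3.5 80; -4 -27.4 -3.5 0 0 -3.4 80; -2.3 -27.6 -3.4 0 0 -3.5 80; 0 0 0 0 0 0 80; 0 0 0 0 0 0 80"}}

```text
time_s: 17.48
ee_pos: [430.9, -94.1, 124.0]
ee_rot: [180.0, 0.0, 20.0]
force: [-0.3, 0.4, -1.5]
gripper_width: 80.0
```

```bash
python3 -c "
from h import *
st();KT=wcam();shot('wrist','w6.png')
K,T=KT;q=K@(np.linalg.inv(T)@[431.3,-93.8,47,1])[:3]; print(q[:2]/q[2])
plan(431.3,-93.8,60,20,80,1)"
```

```text
t 17.48 p [430.9 -94.1 124. ] r [180.   0.  20.] F [-0.3  0.4 -1.5] w 80.0
[319.50895332 248.51686591]
0.4 -0.4 64 0 0 0 80
```

View pics/w6.png

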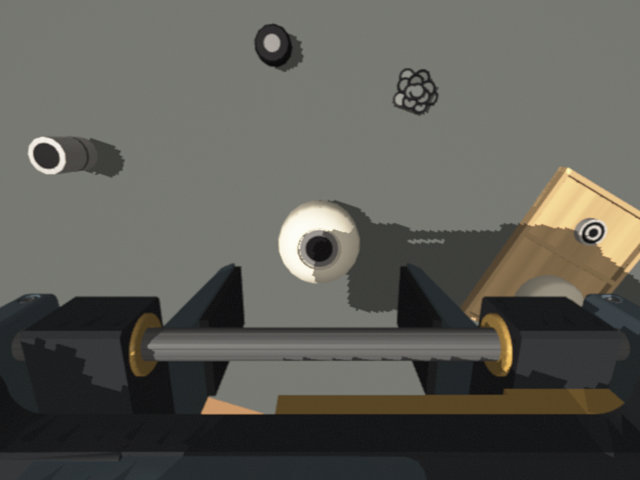

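The hub is at (319,248), which matches the prediction. Down to grasp.

Call:
{"api": "arm_command", "payload": {"deltas": "0.4 -0.3 15 0 0 0 80; 0 0 28 0 0 0 80; 0 0 30 0 0 0 80; 0 0 25 0 0 0 80; 0 0 10 0 0 0 80"}}

```text
time_s: 18.15
ee_pos: [430.5, -93.8, 15.0]
ee_rot: [-179.9, 0.1, 19.9]
force: [0.0, -0.2, 0.7]
gripper_width: 79.9
```

Call:
{"api": "arm_command", "payload": {"deltas": "0 0 3 0 0 0 80; 0 0 0 0 0 0 80; 0 0 0 0 0 0 56; 0 0 0 0 0 0 56; 0 0 0 0 0 0 56", "force": 25}}

```text
time_s: 18.77
ee_pos: [431.5, -93.4, 14.1]
ee_rot: [180.0, -0.1, 20.0]
force: [-0.7, 0.1, 3.6]
gripper_width: 61.8
```

Call:
{"api": "arm_command", "payload": {"deltas": "0 0 0 0 0 0 56; 0 0 0 0 0 0 56"}}

```text
time_s: 19.02
ee_pos: [431.5, -93.4, 14.1]
ee_rot: [180.0, -0.0, 20.0]
force: [-0.1, -1.6, 6.2]
gripper_width: 61.5
```

Call:
{"api": "arm_command", "payload": {"deltas": "0 0 -10 0 0 0 56; 0 0 -25 0 0 0 56; 0 0 -30 0 0 0 56; 0 0 -15 0 0 0 56; 0 0 0 0 0 0 56"}}

```text
time_s: 19.65
ee_pos: [431.9, -93.5, 94.7]
ee_rot: [179.9, -0.1, 20.0]
force: [0.5, 0.2, -0.6]
gripper_width: 61.1
```

```bash
python3 -c "
from h import *
st()
plan(431.6,274.2,93,20,56,11)"
```

```text
t 19.65 p [431.9 -93.5  94.7] r [ 1.799e+02 -1.000e-01  2.000e+01] F [ 0.5  0.2 -0.6] w 61.1
11.4 -31.4 0.1 0 0 0 56; 11.4 -31.4 0.1 0 0 0 56; 11.4 -31.4 0.1 0 0 0 56; 11.4 -31.4 0.1 0 0 0 56; 11.4 -31.4 0.1 0 0 0 56
11.4 -31.4 0.2 0 0 0 56; 11.4 -31.4 0.1 0 0 0 56; 11.4 -31.4 0.2 0 0 0 56; 11.4 -31.5 0.1 0 0 0 56; 11.5 -31.4 0.2 0 -0.1 0 56
11.4 -31.5 0.1 0.1 0 0 56
```

Call:
{"api": "arm_command", "payload": {"deltas": "6 -17 0 0 0 0 56; 10 -28 0 0 0 0 56; 12.4 -34 0 0 0 0 56; 13 -36 0 0 0 0 56; 13 -36 0 0 0 0 56"}}

```text
time_s: 20.27
ee_pos: [429.7, 68.2, 92.6]
ee_rot: [-180.0, 0.1, 20.0]
force: [0.2, 0.8, -1.4]
gripper_width: 61.7
```

Call:
{"api": "arm_command", "payload": {"deltas": "13 -36 0 0 0 0 56; 13 -36 0 0 0 0 56; 13 -36 0 0 0 0 56; 12.4 -34 0 0 0 0 56; 10 -28 0 0 0 0 56"}}

```text
time_s: 20.9
ee_pos: [429.3, 249.0, 92.4]
ee_rot: [180.0, 0.1, 20.1]
force: [0.3, 0.1, -0.8]
gripper_width: 61.8
```

Call:
{"api": "arm_command", "payload": {"deltas": "6 -16 0 0 0 0 56; 3.6 -8.5 0 0 0 0 56; 0 0 0 0 0 0 56; 0 0 0 0 0 0 56; 0 0 0 0 0 0 56"}}

```text
time_s: 21.52
ee_pos: [430.7, 273.5, 93.5]
ee_rot: [180.0, 0.0, 20.0]
force: [1.1, -0.0, -1.8]
gripper_width: 61.6
```

```bash
python3 -c "
from h import *
st(); KT=wcam(); shot('wrist','w7.png')
K,T=KT;Ti=np.linalg.inv(T)
th=np.radians(19.9)
for l in [(104,50),(104,-50),(46,50),(46,-50),(-10,50),(-10,-50)]:
    p=np.array([484.2,293.2])+[l[0]*np.cos(th)-l[1]*np.sin(th),l[0]*np.sin(th)+l[1]*np.cos(th)]
    q=K@(Ti@[*p,13,1])[:3]; print(l,(q[:2]/q[2]).round(1))
plan(431.6,274.2,18,19.9,56,1)"
```

```text
t 21.52 p [430.7 273.5  93.5] r [180.   0.  20.] F [ 1.1 -0.  -1.8] w 61.6
(104, 50) [237.1  -4.9]
(104, -50) [401.3  -4.7]
(46, 50) [242.7  97.2]
(46, -50) [395.7  97.3]
(-10, 50) [247.5 183.3]
(-10, -50) [390.9 183.4]
0.9 -0.3 75.6 0 0 0.1 56
```

View pics/w7.png

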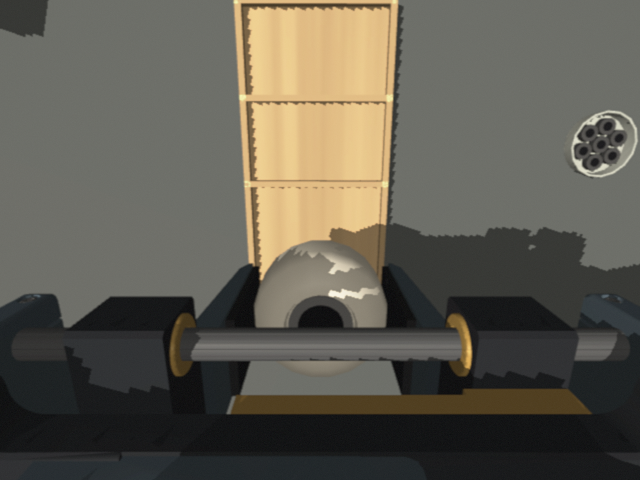

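The dividers appear about 2.5 px left of the prediction, about 1.8 mm along tray +y. I'll correct for that and lower.

Call:
{"api": "arm_command", "payload": {"deltas": "0.3 -2 20 0 0 0 56; 0 0 25 0 0 0 56; 0 0 18 0 0 0 56; 0 0 9 0 0 0 56; 0 0 0 0 0 0 56"}}

```text
time_s: 22.2
ee_pos: [430.2, 275.9, 21.3]
ee_rot: [180.0, 0.0, 20.0]
force: [-0.2, -0.4, -1.0]
gripper_width: 61.6
```

Call:
{"api": "arm_command", "payload": {"deltas": "0 0 0 0 0 0 56"}}

```text
time_s: 22.32
ee_pos: [430.9, 276.5, 22.2]
ee_rot: [-180.0, -0.1, 20.0]
force: [0.2, 0.2, -1.2]
gripper_width: 61.6
```

Call:
{"api": "arm_command", "payload": {"deltas": "0 0 3 0 0 0 56; 0 0 0.8 0 0 0 56; 0 0 0 0 0 0 56; 0 0 0 0 0 0 66; 0 0 0 0 0 0 72"}}

```text
time_s: 22.95
ee_pos: [430.5, 276.3, 17.7]
ee_rot: [180.0, -0.0, 20.0]
force: [1.0, -0.3, -0.4]
gripper_width: 71.5
```

Call:
{"api": "arm_command", "payload": {"deltas": "0 0 0 0 0 0 72; 0 0 -15 0 0 0 72; 0 0 -25 0 0 0 72; 0 0 -30 0 0 0 60; 0 0 -20 0 0 0 46"}}

```text
time_s: 23.58
ee_pos: [431.0, 276.6, 110.2]
ee_rot: [-180.0, -0.2, 20.0]
force: [0.0, 0.1, -0.1]
gripper_width: 54.8
```

```bash
python3 -c "
from h import *
st();KT=wcam()
plan(429.2,104,115,20,46,6)"
```

```text
t 23.57 p [431.  276.6 110.2] r [-180.    -0.2   20. ] F [ 0.   0.1 -0.1] w 54.8
-10.1 26.9 -0.8 0 0 0 46; -10.1 26.9 -0.9 0 0 0 46; -10.1 26.9 -0.8 0 0 0 46; -10.2 27 -0.9 0 -0.1 0 46; -10.1 26.9 -0.8 0 0 0 46
-10.2 27 -0.9 0 -0.1 0 46
```

Call:
{"api": "arm_command", "payload": {"deltas": "-7 18 -1 0 0 0 46; -13 35 -1 0 0 0 46; -14 38 -1 0 0 0 46; -14 38 -1 0 0 0 46; -9 22 -1 0 0 0 46"}}

```text
time_s: 24.2
ee_pos: [426.9, 112.0, 112.1]
ee_rot: [180.0, 0.1, 19.9]
force: [0.9, 0.1, 0.7]
gripper_width: 45.9
```

Call:
{"api": "arm_command", "payload": {"deltas": "-4 10 0 0 0 0 46; 0 0 0 0 0 0 46; 0 0 0 0 0 0 46"}}

```text
time_s: 24.58
ee_pos: [428.1, 104.5, 112.6]
ee_rot: [-180.0, 0.0, 20.0]
force: [0.1, -0.6, -0.2]
gripper_width: 46.0
```

```bash
python3 -c "
from h import *
st();KT=wcam();shot('wrist','w8.png')
K,T=KT;q=K@(np.linalg.inv(T)@[429.2,104,41,1])[:3]; print(q[:2]/q[2])
plan(429.2,104,60,20,46,1)"
```

```text
t 24.57 p [428.1 104.5 112.6] r [-180.    0.   20.] F [ 0.1 -0.6 -0.2] w 46.0
[320.94747125 250.28390454]
0.8 1 52.6 0 0 0.1 46
```

View pics/w8.png

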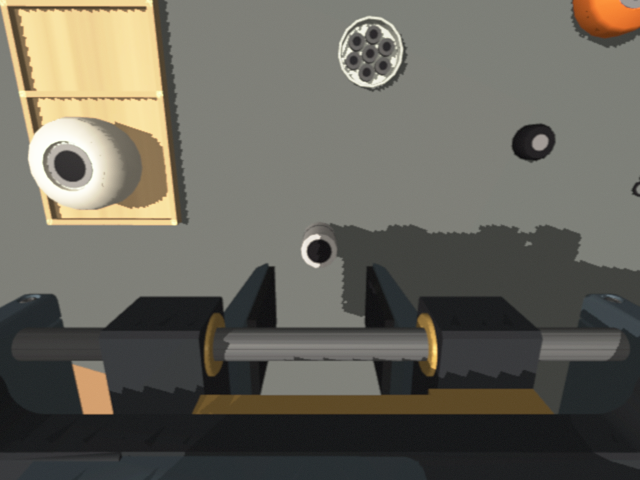

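The socket top is at (319,249), against a predicted (321,250). The large wheel sits flat in its compartment.

Call:
{"api": "arm_command", "payload": {"deltas": "0.5 0.3 15 0 0 0 46; 0 0 25 0 0 0 46; 0 0 28 0 0 0 46; 0 0 20 0 0 0 46; 0 0 11 0 0 0 46"}}

```text
time_s: 25.25
ee_pos: [428.3, 104.5, 12.7]
ee_rot: [-180.0, 0.1, 20.1]
force: [-0.3, -0.2, -0.2]
gripper_width: 46.1
```

Call:
{"api": "arm_command", "payload": {"deltas": "0 0 0 0 0 0 46; 0 0 0 0 0 0 46; 0 0 0 0 0 0 22; 0 0 0 0 0 0 22; 0 0 0 0 0 0 22", "force": 20}}

```text
time_s: 25.88
ee_pos: [429.0, 104.0, 14.2]
ee_rot: [180.0, -0.1, 20.0]
force: [-1.1, 1.2, 3.4]
gripper_width: 25.5
```

Call:
{"api": "arm_command", "payload": {"deltas": "0 0 0 0 0 0 22; 0 0 0 0 0 0 22"}}

```text
time_s: 26.12
ee_pos: [429.0, 104.0, 14.1]
ee_rot: [180.0, -0.0, 20.0]
force: [-1.4, -0.1, 5.8]
gripper_width: 25.6
```

Call:
{"api": "arm_command", "payload": {"deltas": "0 0 -10 0 0 0 22; 0 0 -25 0 0 0 22; 0 0 -30 0 0 0 22; 0 0 -20 0 0 0 22; 0 0 0 0 0 0 22"}}

```text
time_s: 26.75
ee_pos: [429.7, 104.1, 100.1]
ee_rot: [180.0, -0.2, 20.0]
force: [0.3, 0.5, -1.4]
gripper_width: 25.2
```

```bash
python3 -c "
from h import *
st()
plan(500.4,300.8,97,20,22,7)"
```

```text
t 26.75 p [429.7 104.1 100.1] r [180.   -0.2  20. ] F [ 0.3  0.5 -1.4] w 25.2
19.1 -22.9 0.5 0 0 0 22; 19.1 -23 0.5 0 0 0 22; 19.1 -22.9 0.5 0 0 0 22; 19.1 -23 0.5 0 -0.1 0 22; 19.1 -22.9 0.4 0 0 0 22
19.1 -23 0.5 0 -0.1 0 22; 19.1 -22.9 0.4 0 0 0 22
```

Call:
{"api": "arm_command", "payload": {"deltas": "12 -15 0 0 0 0 22; 20 -24 0 0 0 0 22; 25 -30 0 0 0 0 22; 25 -30 0 0 0 0 22; 25 -30 0 0 0 0 22"}}

```text
time_s: 27.38
ee_pos: [484.9, 263.9, 97.1]
ee_rot: [180.0, 0.1, 20.0]
force: [1.1, 0.0, -0.7]
gripper_width: 26.1
```

Call:
{"api": "arm_command", "payload": {"deltas": "17 -20 0 0 0 0 22; 9.7 -11.6 0 0 0 0 22; 0 0 0 0 0 0 22; 0 0 20 0 0 0 22; 0 0 20 0 0 0 22"}}

```text
time_s: 28.0
ee_pos: [498.8, 299.5, 58.2]
ee_rot: [180.0, 0.0, 20.0]
force: [0.1, -0.0, -0.6]
gripper_width: 25.5
```

Call:
{"api": "arm_command", "payload": {"deltas": "0 0 0 0 0 0 22; 0 0 0 0 0 0 22; 0 0 0 0 0 0 22"}}

```text
time_s: 28.38
ee_pos: [499.9, 300.7, 59.7]
ee_rot: [-180.0, -0.1, 20.0]
force: [0.4, -0.1, -1.3]
gripper_width: 25.7
```

```bash
python3 -c "
from h import *
st(); KT=wcam(); shot('wrist','w9.png')
K,T=KT;Ti=np.linalg.inv(T)
th=np.radians(19.9)
for l in [(104,50),(104,-50),(46,50),(46,-50),(-10,50),(-10,-50)]:
    p=np.array([483.4,294.7])+[l[0]*np.cos(th)-l[1]*np.sin(th),l[0]*np.sin(th)+l[1]*np.cos(th)]
    q=K@(Ti@[*p,13,1])[:3]; print(l,(q[:2]/q[2]).round(1))
plan(500.4,300.8,18.1,20,22,1)"
```

```text
t 28.38 p [499.9 300.7  59.7] r [-1.8e+02 -1.0e-01  2.0e+01] F [ 0.4 -0.1 -1.3] w 25.7
(104, 50) [233.1 122. ]
(104, -50) [406.5 122.2]
(46, 50) [239.2 220.2]
(46, -50) [400.2 220.4]
(-10, 50) [244.4 302.5]
(-10, -50) [394.9 302.7]
0.5 0.1 41.6 0 -0.1 0 22
```

View pics/w9.png

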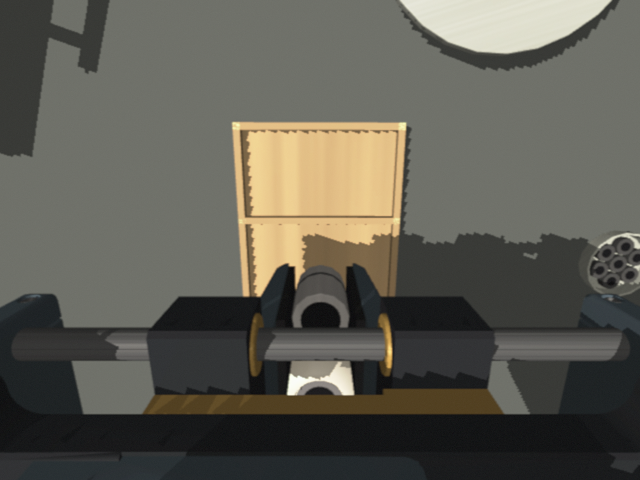

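The tray corners at (233,123) and (406,123) match the prediction, and the socket is upright in the pads. Lowering.

Call:
{"api": "arm_command", "payload": {"deltas": "0 0 15 0 0 0 22; 0 0 15 0 0 0 22; 0 0 7 0 0 0 22; 0 0 3 0 0 0 22; 0 0 0 0 0 0 22"}}

```text
time_s: 29.05
ee_pos: [499.5, 300.7, 18.6]
ee_rot: [180.0, -0.0, 20.0]
force: [-0.0, 0.1, -1.6]
gripper_width: 25.4
```

Call:
{"api": "arm_command", "payload": {"deltas": "0 0 0 0 0 0 22"}}

```text
time_s: 29.18
ee_pos: [499.7, 300.8, 18.9]
ee_rot: [-180.0, -0.0, 20.0]
force: [-0.1, -1.0, -0.6]
gripper_width: 25.1
```

Lower 0.7 mm, release, lift, then move toward the bushing.

Call:
{"api": "arm_command", "payload": {"deltas": "0 0 0.7 0 0 0 22; 0 0 0 0 0 0 22; 0 0 0 0 0 0 30; 0 0 0 0 0 0 40; 0 0 0 0 0 0 44"}}

```text
time_s: 29.8
ee_pos: [499.4, 300.6, 18.0]
ee_rot: [180.0, -0.0, 20.0]
force: [0.3, -0.9, 0.5]
gripper_width: 43.6
```

Call:
{"api": "arm_command", "payload": {"deltas": "0 0 -10 0 0 0 44; 0 0 -25 0 0 0 44; 0 0 -30 0 0 0 44; 0 0 -25 0 0 0 44; 0 0 0 0 0 0 44"}}

```text
time_s: 30.42
ee_pos: [500.8, 301.4, 110.6]
ee_rot: [-180.0, -0.3, 20.0]
force: [0.7, 0.3, -0.5]
gripper_width: 44.0
```

```bash
python3 -c "
from h import *
st()
plan(551.5,-16.3,108,20,44,10)"
```

```text
t 30.43 p [500.8 301.4 110.6] r [-180.    -0.3   20. ] F [ 0.7  0.3 -0.5] w 44.0
-6.1 31.6 0.2 0 0 0 44; -6.1 31.6 0.2 0 0 0 44; -6.1 31.6 0.2 0 0 0 44; -6.1 31.6 0.2 0 0 0 44; -6.1 31.6 0.2 0 -0.1 0 44
-6.1 31.6 0.2 0 0 0 44; -6.1 31.6 0.2 0 -0.1 0 44; -6.1 31.6 0.2 0 0 0 44; -6.1 31.6 0.2 0 -0.1 0 44; -6.2 31.5 0.3 0 0 0 44
```

Call:
{"api": "arm_command", "payload": {"deltas": "-4 20 0 0 0 0 44; -6.2 32 0 0 0 0 44; -7 36 0 0 0 0 44; -7 36 0 0 0 0 44; -7 36 0 0 0 0 44"}}

```text
time_s: 31.05
ee_pos: [523.7, 136.9, 106.5]
ee_rot: [180.0, 0.2, 20.0]
force: [0.4, 0.9, 0.1]
gripper_width: 44.2
```

Call:
{"api": "arm_command", "payload": {"deltas": "-7 36 0 0 0 0 44; -7 36 0 0 0 0 44; -7 36 0 0 0 0 44; -5 26 0 0 0 0 44; -4 22 0 0 0 0 44"}}

```text
time_s: 31.68
ee_pos: [548.4, -19.6, 106.5]
ee_rot: [-180.0, 0.2, 19.9]
force: [-0.2, 0.9, -0.5]
gripper_width: 44.1
```

Call:
{"api": "arm_command", "payload": {"deltas": "0 0 15 0 0 0 44; 0 0 25 0 0 0 44; 0 0 20 0 0 0 44; 0 0 0 0 0 0 44; 0 0 0 0 0 0 44"}}

```text
time_s: 32.3
ee_pos: [549.8, -17.1, 47.9]
ee_rot: [-180.0, 0.0, 20.0]
force: [-0.1, 0.7, -0.1]
gripper_width: 43.7
```

```bash
python3 -c "
from h import *
st();KT=wcam();shot('wrist','w10.png',crop=(160,120,320,260),s=2)
K,T=KT;q=K@(np.linalg.inv(T)@[551.5,-16.3,21,1])[:3]; print((q[:2]/q[2]-[160,120]+.5)*2-.5)
plan(551.5,-16.3,6.5,20,44,1)"
```

```text
t 32.3 p [549.8 -17.1  47.9] r [-180.    0.   20.] F [-0.1  0.7 -0.1] w 43.7
[319.34428132 303.96586592]
1.5 -0.3 41.9 0 0 0 44
```

View pics/w10.png

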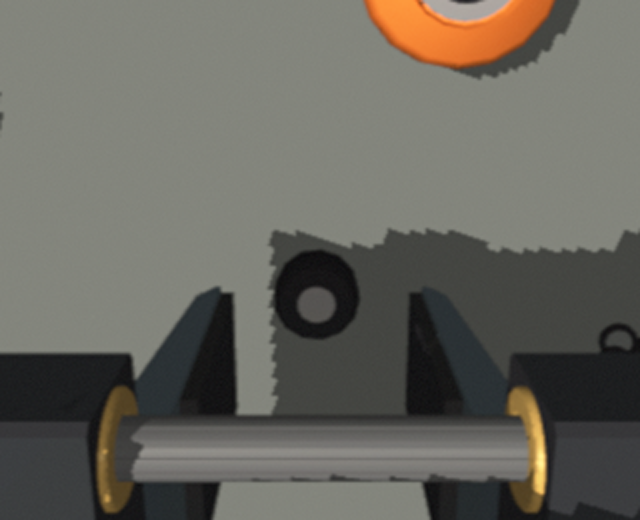

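The bushing's grey centre is at (317,305), against a predicted (319,304). Down to grasp.

Call:
{"api": "arm_command", "payload": {"deltas": "1.2 -0.8 15 0 0 0 44; 0 0 15 0 0 0 44; 0 0 9 0 0 0 44; 0 0 2 0 0 0 44; 0 0 0 0 0 0 44"}}

```text
time_s: 32.98
ee_pos: [550.9, -16.1, 6.9]
ee_rot: [180.0, 0.0, 20.0]
force: [-0.3, -0.4, -0.5]
gripper_width: 44.0
```

Call:
{"api": "arm_command", "payload": {"deltas": "0 0 0 0 0 0 44; 0 0 0 0 0 0 22; 0 0 0 0 0 0 22; 0 0 0 0 0 0 22; 0 0 0 0 0 0 22", "force": 20}}

```text
time_s: 33.6
ee_pos: [551.0, -16.1, 7.3]
ee_rot: [180.0, -0.0, 20.0]
force: [-0.2, -0.8, 1.6]
gripper_width: 25.1
```

Call:
{"api": "arm_command", "payload": {"deltas": "0 0 -10 0 0 0 22; 0 0 -25 0 0 0 22; 0 0 -30 0 0 0 22; 0 0 -20 0 0 0 22; 0 0 0 0 0 0 22"}}

```text
time_s: 34.22
ee_pos: [552.1, -16.1, 93.9]
ee_rot: [179.9, -0.2, 20.0]
force: [-0.9, 0.8, -0.3]
gripper_width: 25.2
```

```bash
python3 -c "
from h import *
st()
plan(553,319.9,95,20,22,11)"
```

```text
t 34.23 p [552.1 -16.1  93.9] r [179.9  -0.2  20. ] F [-0.9  0.8 -0.3] w 25.2
10.5 -28.7 -0.1 0 0 0 22; 10.5 -28.7 -0.1 0 0 0 22; 10.5 -28.7 -0.1 0 0 0 22; 10.5 -28.7 -0.1 0 0 0 22; 10.5 -28.7 -0.1 0 0 0 22
10.6 -28.7 -0.1 0 0 0 22; 10.5 -28.7 -0.1 0 0 0 22; 10.6 -28.6 -0.1 0 -0.1 0 22; 10.5 -28.7 -0.1 0 0 0 22; 10.6 -28.6 -0.2 0.1 -0.1 0 22
10.5 -28.7 -0.1 0 0 0 22
```

Call:
{"api": "arm_command", "payload": {"deltas": "6 -17 0 0 0 0 22; 10 -28 0 0 0 0 22; 13 -35 0 0 0 0 22; 13 -35 0 0 0 0 22; 13 -35 0 0 0 0 22"}}

```text
time_s: 34.85
ee_pos: [550.0, 145.8, 90.6]
ee_rot: [-180.0, 0.2, 20.0]
force: [-0.1, 0.6, 0.6]
gripper_width: 25.1
```

Call:
{"api": "arm_command", "payload": {"deltas": "13 -35 0 0 0 0 22; 13 -35 0 0 0 0 22; 13 -35 0 0 0 0 22; 11 -30 0 0 0 0 22; 7 -19 0 0 0 0 22"}}

```text
time_s: 35.48
ee_pos: [550.7, 309.9, 90.5]
ee_rot: [180.0, 0.1, 20.1]
force: [0.7, 0.3, 0.8]
gripper_width: 24.9
```

Call:
{"api": "arm_command", "payload": {"deltas": "4 -11.5 0 0 0 0 22; 0 0 0 0 0 0 22; 0 0 20 0 0 0 22; 0 0 20 0 0 0 22; 0 0 0 0 0 0 22"}}

```text
time_s: 36.1
ee_pos: [550.9, 318.2, 50.6]
ee_rot: [179.9, 0.2, 19.9]
force: [0.7, 0.7, -0.7]
gripper_width: 25.3
```

Call:
{"api": "arm_command", "payload": {"deltas": "0 0 0 0 0 0 22; 0 0 0 0 0 0 22"}}

```text
time_s: 36.35
ee_pos: [552.6, 320.1, 53.1]
ee_rot: [-180.0, -0.1, 20.0]
force: [0.3, -0.1, 0.6]
gripper_width: 25.1
```

```bash
python3 -c "
from h import *
st()
plan(553,319.9,11.3,20,22,1)"
```

```text
t 36.35 p [552.6 320.1  53.1] r [-1.8e+02 -1.0e-01  2.0e+01] F [ 0.3 -0.1  0.6] w 25.1
0.3 0.3 41.8 0 -0.1 0 22
```

Call:
{"api": "arm_command", "payload": {"deltas": "0.3 0 15 0 0 0 22; 0 0 15 0 0 0 22; 0 0 7 0 0 0 22; 0 0 3 0 0 0 22; 0 0 0 0 0 0 22"}}

```text
time_s: 36.98
ee_pos: [552.3, 320.2, 11.9]
ee_rot: [180.0, -0.0, 20.0]
force: [-0.2, -0.1, -0.3]
gripper_width: 25.2
```

Call:
{"api": "arm_command", "payload": {"deltas": "0 0 0 0 0 0 22"}}

```text
time_s: 37.1
ee_pos: [552.5, 320.3, 12.2]
ee_rot: [-180.0, -0.0, 20.0]
force: [0.2, -0.3, -0.1]
gripper_width: 24.9
```

Call:
{"api": "arm_command", "payload": {"deltas": "0 0 0.8 0 0 0 22; 0 0 0 0 0 0 22; 0 0 0 0 0 0 32; 0 0 0 0 0 0 38; 0 0 0 0 0 0 38"}}

```text
time_s: 37.72
ee_pos: [552.2, 320.2, 11.2]
ee_rot: [180.0, -0.0, 20.0]
force: [-0.0, 0.9, 0.1]
gripper_width: 38.0
```

Call:
{"api": "arm_command", "payload": {"deltas": "0 0 -10 0 0 0 38; 0 0 -25 0 0 0 38; 0 0 -35 0 0 0 38; 0 0 -40 0 0 0 38; 0 0 -40 0 0 0 38"}}

```text
time_s: 38.35
ee_pos: [552.2, 320.1, 163.3]
ee_rot: [-180.0, -0.0, 20.0]
force: [0.6, 0.4, -0.1]
gripper_width: 38.1
```

Call:
{"api": "arm_command", "payload": {"deltas": "-20 20 0 0 0 0 38; -30 30 0 0 0 0 38; -30 30 0 0 0 0 38; -20 20 0 0 0 0 38; 0 0 0 0 0 0 38"}}

```text
time_s: 38.98
ee_pos: [491.8, 190.8, 162.2]
ee_rot: [180.0, -0.0, 19.9]
force: [0.9, 0.7, 0.0]
gripper_width: 37.9
```

```bash
python3 -c "
from h import *
st();shot('top','top2.png',s=1.25);shot('side','side2.png',crop=(160,120,400,330),s=2);shot('wrist','w11.png')
a=cv2.imread('pics/w11.png');b=cv2.imread('pics/full_side2.png')
cv2.imwrite('pics/fin1.png',cv2.resize(b,(800,600),interpolation=cv2.INTER_CUBIC))"
```

```text
t 38.98 p [491.8 190.8 162.2] r [180.   -0.   19.9] F [0.9 0.7 0. ] w 37.9
```

View pics/fin1.png

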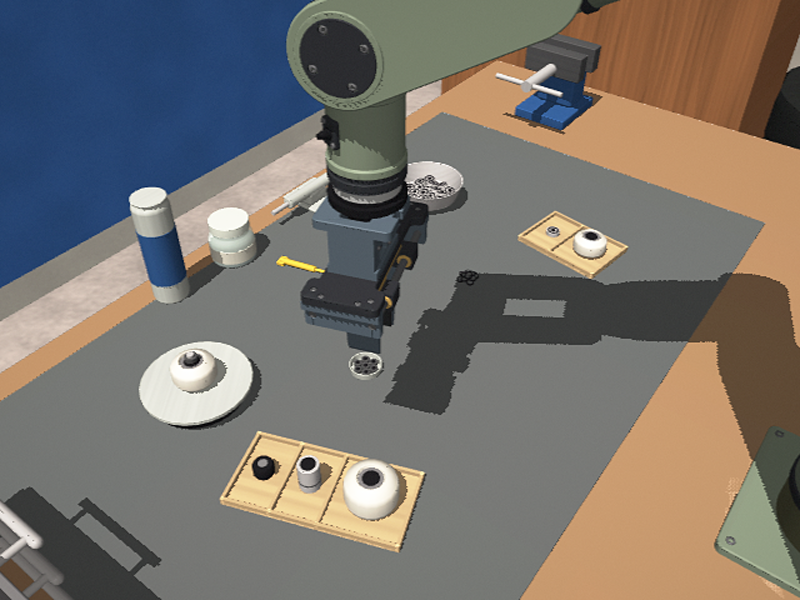

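View pics/w11.png

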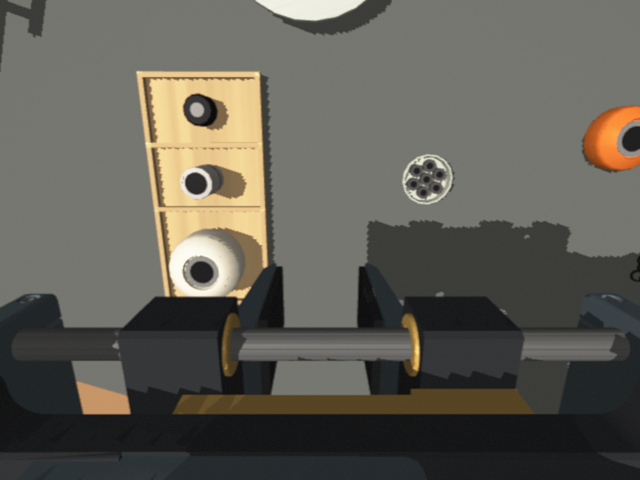

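The side view shows all five parts upright in the right compartments. The bushing is at (263,467), socket (308,475), large wheel (371,490), bearing (553,231) and small wheel (590,243). The pick is where it was, and the wrist view agrees. I'm handing in.

```bash
python3 -c "
from h import *
st();print(job_done())"
```

```text
t 39.12 p [493.3 192.8 161.8] r [-1.8e+02 -1.0e-01  2.0e+01] F [-0.2 -0.1  0.6] w 38.2
the job is handed in; nothing more can be done
None
```

Both wheel kits are made up and the job was handed in at 39 s of the 112 s allowed.

- **Order:** I placed the parts in the order you listed them: small wheel and bearing into tray_two, then large wheel, socket and bushing into tray_three.
- **Final check:** The last side picture shows all five parts upright in their compartments. The last wrist picture, which covers tray_three only, agrees. The gripper was empty and clear of everything.
- **Off-limits items:** The bowl and turntable looked untouched. The arm hid part of the pick in the last side picture, and the part in view was where it started. The arm never went near it.
- **Forces:** The highest wrist force in any reading was about 6 N, during the grips.
- **Disagreements:** Tray_three lay about 2 mm off my first top-camera estimate, and I corrected for that before each placement there. The first side-camera estimate of the small wheel was about 5 mm off the top camera's, and the wrist camera agreed with the top. No check failed.

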